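# Slide the lacquered watch case home in its display lane

### The arm

A 7-joint arm with a two-finger parallel gripper is mounted at the origin on the work surface. World frame = base frame: x ahead of the robot, y to its left, z up, the work surface at z = 0. Lengths are in m, angles in rad, forces in N, time in s.
With the tool pointing down it reaches from about 0.425 to 0.925 m from the base axis. Payload 6.8 kg.
Tool frame: the origin (TCP) lies midway between the tips of the shut fingers; the grasp point (between the pads) lies 19 mm behind it; z points along the fingers, y is the line along which they close (so a half turn about z gives the same grasp; the last joint's range is limited). The gripper opens to 85 mm and grips with 20 to 120 N. Pads are 22 mm wide; open, the fingers measure 114 mm over their backs; the gripper's body (76 mm by 85 mm) begins 54 mm behind the grasp point. The pads swing forward as they close: fully open they stand 13 mm farther back than shut.
Start: joints at [1.17, 0.477, 0.022, 1.555, -0.011, 1.109, -0.083], TCP at [0.195, -0.646, 0.231] pointing down, gripper open.
Joint ranges: [-2.96, 2.96], [-0.34, 2.1], [-1.41, 1.46], [0.24, 2.44], [-1.37, 4.51], [0.17, 1.92], [-2.96, 2.96]. Speed limits (rad/s): [2.39, 2.39, 3.14, 3.14, 3.14, 3.14, 3.14].

### API

Orientations are given as a unit quaternion [w, x, y, z].
In Python, from station import bot, eyes, ticket gives the robot as it stands.
- The arm moves only by the shell command python3 -m crank 'ROWS' [FORCE]. ROWS is text: rows parted by semicolons, each of 7 numbers parted by spaces: the shift along the tool's x, y, z in units of 0.5 m (1.0 is 0.5 m), then the turn, a rotation vector about the tool's x, y, z in units of 180 degrees (1.0 is 180 degrees), then the closure, from 0 (fully open) to 1 (shut). A call has 1 to 20 rows; each row is the pose to reach, as a shift and turn from the pose commanded when the call began, along the tool's axes at that moment, turning the shorter way round; what a row does not reach only later rows make up. A row lasts 1/10 s, in which the tool goes at most 50 mm and 8.59 degrees, less where a joint would pass 70% of its speed; a pose out of reach is approached as far as the arm can. A call with a number of a shift or a turn outside -1 to 1 is refused whole. A call with a gripper value outside its range is refused whole. The fingers move at their own pace and stop on an object; FORCE is the grip in N (left out, the last holds). Time passes only in rows, so rows that repeat a pose let the fingers close. It gives the time, the measured TCP pose, the force, the opening and the grip force at its end, in the units of the state.
- bot.get_obs(): the state, without advancing time (a new reading comes with each control period).
- eyes.read_camera(name): name is "scene" or "side" or "wrist"; returns a dict with "image" (480x640x3 uint8, red, green, blue), "K" (3x3 intrinsics, pixels), "R" (3x3) and "t" (3): a world point X has camera coordinates R X + t. Camera axes: x right, y down, z forward; pixel columns grow to the right and rows downward; lengths in m; the calibration is good to about 2 mm. A picture is of the moment at which its call begins. There is no depth.
- ticket.hand_in(): hands the job in; it is judged then, once.
The state is a dict: "t": time; "q": joint angles; "joint_vel": joint speeds; "joint_torque": joint torques, N m; "eef_pos": TCP position; "tool_rot": TCP orientation; "contact_force": force on the tool from outside, world axes, zero at the start; "torque": the same for the moment, N m; "gripper_width": opening from 0.0 (shut) to 1.0 (fully open); "grasp_force": force on a finger pad.
Only numpy, scipy, OpenCV 4.12 (cv2) and the standard library are available. Lean on these libraries where they do the work, as an engineer would, in place of code of your own. Each camera call takes 0.05 s, during which the arm holds its last target. There are 200 camera calls.

### The job

Push the lacquered wooden watch case that stands on the counter glass into the empty middle lane of the divider rack, until it is fully home against the back fence. Only push it: keep it flat on the glass, never lift it, and do not let it touch either of the two steel guide rails, which would scratch the lacquer. Leave the two boxes in the outer lanes, the camera lens and the shepherdess figurine where they are.

Things in the scene. Friction and masses are not known exactly. Their poses are not given: they have to be found in the camera images.
- watch_case: the dark polished wooden watch case to push: loose, 100 mm long (its x), 90 mm wide (y), 48 mm high, 0.25 to 0.55 kg, brass plate on the lid, flat brass clasp on its -x end. Origin: centre of its underside. Its +x end goes first, to the fence. Starts on the glass before the middle lane, up to 50 mm to one side and 0.3 rad askew
- rack: fixed rack on the glass: dark oak back fence 348 wide, 14 thick, 55 mm high, and four steel rails 6 thick, 22 mm high, making three open-topped lanes 104 mm wide, floored by the glass. Origin: on the glass, near face of the fence, middle lane's centre line. +x down the lane to the fence, +y left, z up. Rails span x -128 (mouth) to 0 mm, at y +-55, +-165 mm. Home case: x -50, y 0 mm
- rail_left: the steel guide rail on the left (+y) of the middle lane, fixed to the rack; same origin and axes as the rack, the bar centred at y = +55 mm (inner face at +52 mm)
- rail_right: the steel guide rail on the right (-y) of the middle lane, fixed to the rack; same origin and axes as the rack, the bar centred at y = -55 mm (inner face at -52 mm)
- carton: bystander: loose plain cardboard carton, 96 x 86 x 58 mm high, in one of the outer lanes near the fence, lane centre at y = +-110 mm of the rack. Origin: centre of its underside
- hard_case: bystander: loose black plastic hard case, 96 x 86 x 44 mm high, in the other outer lane. Origin: centre of its underside
- lens: bystander: black camera lens with chrome rings standing upright, 69 mm across, 82 mm high, to the left of the work. Origin: centre of its underside
- figurine: bystander: fragile ceramic shepherdess, about 75 mm across, 147 mm high to the tip of her crook, to the right of the work. Origin: centre of its underside
Not all that is in view belongs to the job. Leave any green, purple or turquoise look-alike of the watch_case alone.

How it is judged:
On the way:
1. the nose of the watch case has entered the middle lane between the two rails (x of watch_case in the frame of rack above -0.165 m and y of watch_case in the frame of rack between -0.01 and 0.01 m), for 0.1 s.
At the end, for the whole second after the job is handed in: the watch case lies flat on the glass in the middle lane, its nose within 5 mm of the back fence, within 8 mm of the lane's centre line and 0.08 rad of square, at rest (x of watch_case in the frame of rack between -0.055 and -0.045 m and y of watch_case in the frame of rack between -0.008 and 0.008 m and angle between the x axis of watch_case and the x axis of rack, either way round below 0.08 rad and height (world z) of watch_case below 0.003 m and linear speed of watch_case below 0.005 m/s); the robot touches nothing.
It fails at once if the watch case touches a guide rail of the middle lane (over 0.3 N) (contact force between watch_case and rail_left above 0.3 N or contact force between watch_case and rail_right above 0.3 N).
It fails at once if the watch case is lifted (over 5 mm) or tipped (over 0.1 rad) (height (world z) of watch_case above 0.005 m or angle between watch_case's own z axis and vertical above 0.1 rad).
It fails at once if a box in an outer lane, the lens or the figurine is moved more than 10 mm (distance of any of carton, hard_case, lens, figurine from where it was at the start of the episode above 0.01 m).
It also fails if it takes over 64 s, if anything falls off the work surface, if the arm or the gripper's body presses on something with over 40 N, if the wrist force passes 120 N, or if a joint passes its speed limit or range.

## Working session

There is one attempt and no reset: what is moved stays moved. The work goes in short steps, Python scripts to look and compute and a shell command to move; the robot and the scene stay as the last step left them, time stands still between calls to the robot, and variables do not carry over. Pictures are saved under pics/ and viewed, at most 10 in all, crops included, and the job is handed in when it is done.

```bash
ls; mkdir -p pics; python3 - <<'E'
from station import bot,eyes
import cv2,numpy as np,pickle
o=bot.get_obs();print({k:np.round(v,3).tolist() for k,v in o.items()})
d={}
for n in("scene","side"):
    c=eyes.read_camera(n);d[n]=c;cv2.imwrite(f"pics/{n}0.png",c["image"][:,:,::-1])
    print(n,c["K"].tolist(),np.round(-c["R"].T@c["t"],3))
pickle.dump(d,open("d0.pkl","wb"))
E
```

```text
pics
{'t': 0.0, 'q': [1.17, 0.478, 0.022, 1.556, -0.011, 1.109, -0.083], 'joint_vel': [0.0, 0.0, 0.0, -0.001, -0.0, -0.001, 0.0], 'joint_torque': [-0.0, -59.644, 1.608, -28.119, 0.012, 0.009, 0.0], 'eef_pos': [0.195, -0.646, 0.23], 'tool_rot': [-0.001, 0.989, 0.146, -0.0], 'contact_force': [-0.591, -0.115, 0.6], 'torque': [0.044, -0.019, 0.01], 'grasp_force': 0.0, 'gripper_width': 1.001}
scene [[442.39315890065586, 0.0, 321.0023114535983], [0.0, 442.39315890065586, 235.55300310830611], [0.0, 0.0, 1.0]] [ 0.96  -0.629  0.637]
side [[444.8423626470884, 0.0, 322.7041493346349], [0.0, 444.8423626470884, 242.53275935346159], [0.0, 0.0, 1.0]] [ 0.465 -0.635  0.623]
```

View pics/scene0.png

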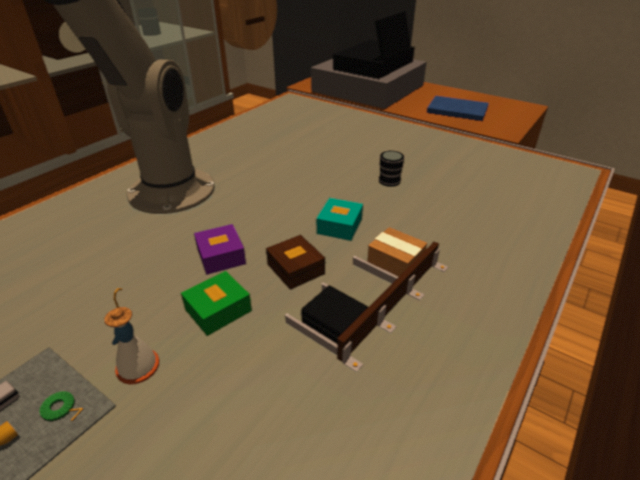

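View pics/side0.png

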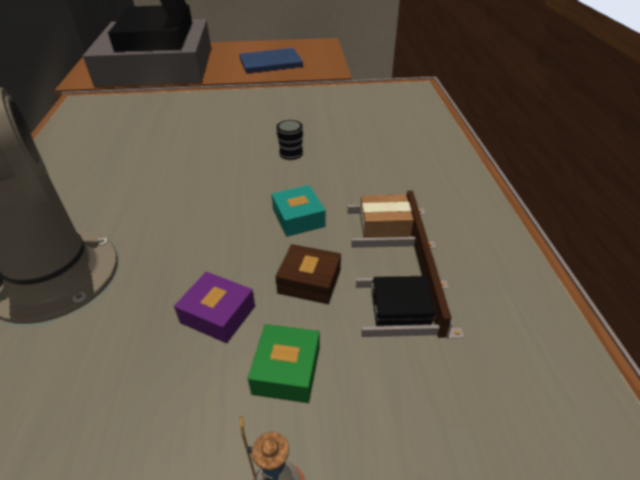

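The candidates in the scene view are brown (295,260), green (216,301), purple (219,247) and teal (340,217). Only the brown one is dark wood with a brass plate, and it stands before the empty middle lane. I'll confirm it in an enlarged crop, which also gives me the corners.

```bash
python3 - <<'E'
import cv2,pickle,numpy as np
d=pickle.load(open("d0.pkl","rb"))
a=d["side"]["image"][185:345,265:475,::-1]
a=cv2.convertScaleAbs(cv2.resize(a,None,fx=3.75,fy=3.75,interpolation=cv2.INTER_CUBIC),alpha=2)
cv2.imwrite("pics/c1.png",a)
a=d["scene"]["image"][225:365,255:455,::-1]
a=cv2.convertScaleAbs(cv2.resize(a,None,fx=4,fy=4,interpolation=cv2.INTER_CUBIC),alpha=2)
cv2.imwrite("pics/c2.png",a)
E
```

```text
(no output)
```

View pics/c1.png

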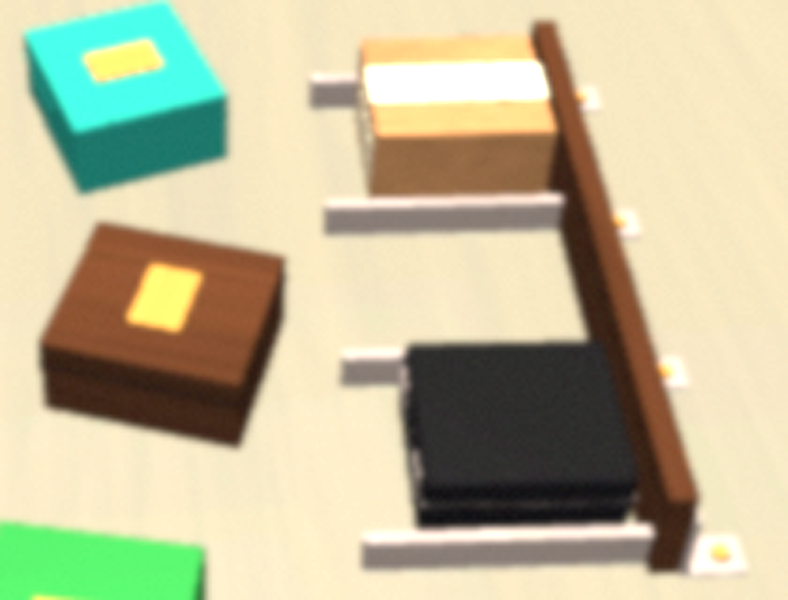

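View pics/c2.png

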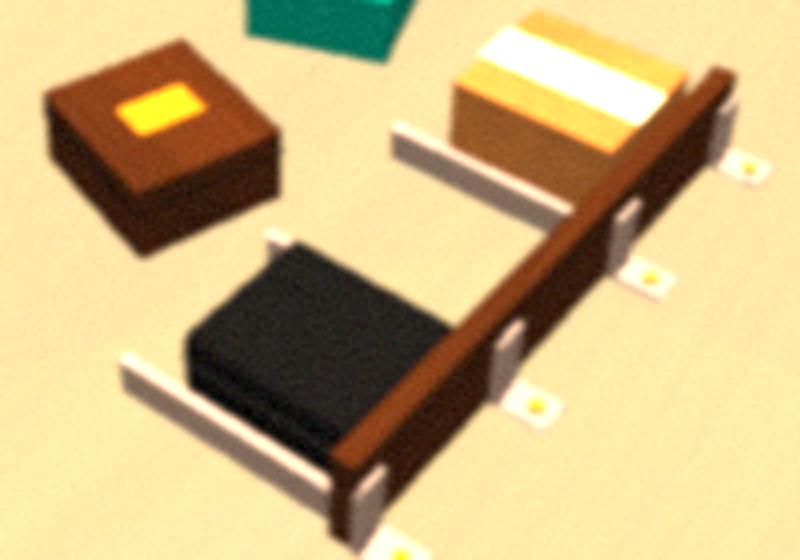

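The case in c1 (side view) is dark wood with a brass plate, top corners at about (103,223), (284,258), (240,388) and (43,345). It stands before the empty lane, so it is the right one. Next I cast those corners, the rail mouths and the fence ends onto their planes.

```bash
cat >h.py <<'E'
import numpy as np
def ray(c,uv,z):
    uv=np.atleast_2d(uv).astype(float);K=np.array(c["K"]);R=np.array(c["R"]);o=-R.T@np.array(c["t"])
    v=(R.T@np.linalg.inv(K)@np.c_[uv,np.ones(len(uv))].T).T
    return (o+v*((z-o[2])/v[:,2])[:,None])[:,:2]
def rigid(P,W):  # model P -> world W : x,y,th
    p=P-P.mean(0);w=W-W.mean(0)
    th=np.arctan2((p[:,0]*w[:,1]-p[:,1]*w[:,0]).sum(),(p*w).sum())
    c,s=np.cos(th),np.sin(th);R=np.array([[c,-s],[s,c]]);t=W.mean(0)-R@P.mean(0)
    return R,t,th,np.linalg.norm(P@R.T+t-W,axis=1)
E
python3 - <<'E'
import pickle;from h import *
d=pickle.load(open("d0.pkl","rb"))
case=np.array([[-.05,.045],[.05,.045],[.05,-.045],[-.05,-.045]])
def f(n,s,off,cpx,hi,lo):
    c=d[n];g=lambda p:np.array(p)/s+np.array(off)-.5+.5/s
    W=ray(c,g(cpx),.048);Rc,tc,thc,e=rigid(case,W)
    P=np.array([h[:2] for h in hi]+[l[:2] for l in lo])
    W=np.r_[ray(c,g([h[2:] for h in hi]),.055),ray(c,g([l[2:] for l in lo]),.022)]
    R,t,th,e2=rigid(P,W)
    print(n,"case",tc.round(4),round(thc,4),(e*1e3).round(1),"rack",t.round(4),round(th,4),(e2*1e3).round(1),"case in rack",(R.T@(tc-t)).round(4),round(thc-th,4))
f("side",3.75,(265,185),[(103,223),(284,258),(240,388),(43,345)],
 [(0,.174,533,22),(.014,.174,555,22),(0,-.174,668,501),(.014,-.174,694,497)],
 [(-.128,.058,325,201),(-.128,.052,326,212),(-.128,-.052,342,349),(-.128,-.058,343,359),(-.128,-.168,363,546),(-.128,.168,311,74)])
f("scene",4,(255,225),[(183,40),(280,133),(140,195),(46,95)],
 [(0,.174,712,70),(.014,.174,735,75),(0,-.174,332,460),(.014,-.174,355,466)],
 [(-.128,.058,400,122),(-.128,.052,392,128),(-.128,-.168,120,360),(-.128,-.162,130,353)])
c=d["side"]
for nm,p,z in(("teal",[(28,38),(168,3),(225,97),(78,132)],.048),("green",[(205,548)],.048)):
    print(nm,ray(c,np.array(p)/3.75+[265,185],z).round(3).tolist())
print("green/purple side",ray(c,[(265,326),(319,332),(308,375),(251,366),(210,274),(254,296),(228,321),(178,304)],.048).round(3).tolist())
E
```

```text
side case [ 0.4896 -0.0671] -0.3662 [2.3 3.1 1.4 2.6] rack [ 0.7039 -0.0404] -0.0655 [1.9 2.8 0.9 3.6 0.6 2.8 1.6 1.2 0.9 1.9] case in rack [-0.212  -0.0407] -0.3007
scene case [ 0.4923 -0.0652] -0.3586 [1.3 2.9 2.1 2.2] rack [ 0.707  -0.0388] -0.0635 [6.  3.2 2.6 3.6 2.1 1.1 1.4 1.9] case in rack [-0.2125 -0.0399] -0.2951
teal [[0.425, 0.152], [0.508, 0.179], [0.533, 0.087], [0.451, 0.064]]
green [[0.496, -0.215]]
green/purple side [[0.41, -0.197], [0.495, -0.216], [0.473, -0.29], [0.39, -0.267], [0.312, -0.073], [0.391, -0.132], [0.351, -0.181], [0.266, -0.138]]
```

The two views agree: the case is at about (-0.212, -0.040) in the rack frame, askew by -0.30 rad. First I'll push on its right flank with both fingers in line with the lane, which squares it and centres it. Then I'll push from behind.

```bash
cat >>h.py <<'E'
RT=np.array([.7055,-.0396]);TH=-.0645
def r2w(x,y):
    c,s=np.cos(TH),np.sin(TH);return RT+np.array([[c,-s],[s,c]])@[x,y]
def w2r(p):
    c,s=np.cos(TH),np.sin(TH);return np.array([[c,s],[-s,c]])@(np.array(p)[:2]-RT)
def plan(obs,targets):
    """targets: (rack x, rack y, z, heading of tool x in rack)"""
    from scipy.spatial.transform import Rotation as Ro
    w,x,y,z=obs["tool_rot"];R0=Ro.from_quat([x,y,z,w]);p0=np.array(obs["eef_pos"])
    print("now rack",w2r(p0).round(4),"z",p0[2].round(4),"head",round(float(np.arctan2(*R0.as_matrix()[[1,0],0])-TH),4),"t",round(float(obs["t"]),2),"F",np.round(obs["contact_force"],1),"w",round(float(obs["gripper_width"]),3))
    for X,Y,Z,h in targets:
        h+=TH;M=np.array([[np.cos(h),np.sin(h),0],[np.sin(h),-np.cos(h),0],[0,0,-1]]).T
        t=R0.inv().apply(np.r_[r2w(X,Y),Z]-p0);rv=(R0.inv()*Ro.from_matrix(M)).as_rotvec()
        print((X,Y,Z),"world",r2w(X,Y).round(3),"row",(t/.5).round(4),(rv/np.pi).round(4))
E
python3 - <<'E'
from h import *;from station import bot
h=np.pi/2
plan(bot.get_obs(),[(-.205,-.125,.23,h),(-.205,-.125,.015,h),(-.205,-.060,.015,h)])
E
```

```text
now rack [-0.4707 -0.6378] z 0.2304 head 0.3573 t 0.1 F [ 0.1 -0.4 -1. ] w 1.001
(-0.205, -0.125, 0.23) world [ 0.493 -0.151] row [ 0.8566 -0.775   0.002 ] [-5.000e-04 -3.000e-04 -3.863e-01]
(-0.205, -0.125, 0.015) world [ 0.493 -0.151] row [ 0.8566 -0.7743  0.432 ] [-5.000e-04 -3.000e-04 -3.863e-01]
(-0.205, -0.06, 0.015) world [ 0.497 -0.086] row [ 0.9021 -0.8961  0.4322] [-5.000e-04 -3.000e-04 -3.863e-01]
```

```bash
python3 -m crank '0.8566 -0.7750 0.0 0 0 -0.3863 0.4;0.8566 -0.7750 0.0 0 0 -0.3863 0.4;0.8566 -0.7750 0.0 0 0 -0.3863 0.4;0.8566 -0.7750 0.0 0 0 -0.3863 0.4;0.8566 -0.7750 0.0 0 0 -0.3863 0.4;0.8566 -0.7750 0.0 0 0 -0.3863 0.4;0.8566 -0.7750 0.0 0 0 -0.3863 0.4;0.8566 -0.7750 0.0 0 0 -0.3863 0.4;0.8566 -0.7750 0.0 0 0 -0.3863 0.4;0.8566 -0.7750 0.0 0 0 -0.3863 0.4;0.8566 -0.7750 0.0 0 0 -0.3863 0.4;0.8566 -0.7750 0.0 0 0 -0.3863 0.4;0.8566 -0.7750 0.0 0 0 -0.3863 0.4;0.8566 -0.7750 0.0 0 0 -0.3863 0.4;0.8566 -0.7750 0.0 0 0 -0.3863 0.4;0.8566 -0.7750 0.0 0 0 -0.3863 0.4;0.8566 -0.7750 0.0 0 0 -0.3863 0.4' | tail -5; python3 - <<'E'
from h import *;from station import bot,eyes;import cv2,pickle
h=np.pi/2
plan(bot.get_obs(),[(-.205,-.125,.23,h),(-.205,-.125,.015,h),(-.205,-.060,.015,h)])
c=eyes.read_camera("wrist");pickle.dump(c,open("w1.pkl","wb"));cv2.imwrite("pics/w1.png",cv2.convertScaleAbs(c["image"][:,:,::-1],alpha=1.8))
E
```

```text
eef_pos: [0.4925, -0.1528, 0.2312]
tool_rot: [0.0, 0.73, 0.683, -0.0]
contact_force: [-0.2, 0.1, -0.1]
gripper_width: 0.6
grasp_force: 0.0
now rack [-0.2052 -0.1267] z 0.2312 head 1.5688 t 1.8 F [-0.2  0.1 -0.1] w 0.6
(-0.205, -0.125, 0.23) world [ 0.493 -0.151] row [0.0035 0.0005 0.0025] [-0.0001  0.0001 -0.0006]
(-0.205, -0.125, 0.015) world [ 0.493 -0.151] row [0.0036 0.0006 0.4325] [-0.0001  0.0001 -0.0006]
(-0.205, -0.06, 0.015) world [ 0.497 -0.086] row [1.336e-01 3.000e-04 4.324e-01] [-0.0001  0.0001 -0.0006]
```

View pics/w1.png

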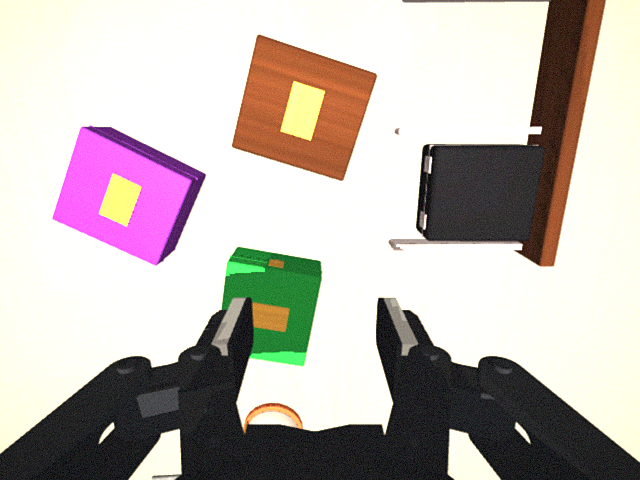

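The wrist view shows the case's top corners at (259,36), (376,74), (343,180) and (233,147). The right rail's mouth is at (397,131), the outer rail's at (391,243), and the finger path is clear. I'll check these numbers, then descend.

```bash
cat >>h.py <<'E'
CASE=np.array([[-.05,.045],[.05,.045],[.05,-.045],[-.05,-.045]])
def caserack(c,px):
    R,t,th,e=rigid(CASE,ray(c,px,.048));print("case rack",w2r(t).round(4),"yaw",round(th-TH,4),"err mm",(e*1e3).round(1))
E
python3 - <<'E'
import pickle;from h import *
c=pickle.load(open("w1.pkl","rb"))
caserack(c,[(259,36),(376,74),(343,180),(233,147)])
for p,z,nm in(((396,131),.022,"rail_r mouth top ~(-.128,-.055)"),((391,243),.022,"outer mouth (-.128,-.165)"),((403,1),.022,"rail_l (-.128,~.055)"),((555,265),.055,"fence top far/right (.014,-.174)"),((541,265),.055,"(0,-.174)")):
    print(nm,w2r(ray(c,p,z)[0]).round(4))
E
python3 -m crank '0.0035 0 0.1 0 0 0 0.4;0.0035 0 0.2 0 0 0 0.4;0.0035 0 0.3 0 0 0 0.4;0.0035 0 0.37 0 0 0 0.4;0.0035 0 0.41 0 0 0 0.4;0.0035 0 0.4325 0 0 0 0.4;0.0035 0 0.4325 0 0 0 0.4;0.0035 0 0.4325 0 0 0 0.4' | tail -5
```

```text
case rack [-0.2141 -0.0376] yaw -0.2901 err mm [2.4 2.2 1.9 1.8]
rail_r mouth top ~(-.128,-.055) [-0.1313 -0.0531]
outer mouth (-.128,-.165) [-0.1296 -0.1584]
rail_l (-.128,~.055) [-0.1319  0.0488]
fence top far/right (.014,-.174) [ 0.0131 -0.1695]
(0,-.174) [ 0.0004 -0.1694]
eef_pos: [0.494, -0.1502, 0.0159]
tool_rot: [0.001, 0.73, 0.684, 0.0]
contact_force: [-0.3, 0.2, 0.4]
gripper_width: 0.598
grasp_force: 0.0
```

```bash
python3 -m crank '0.01 0 0 0 0 0 0.4;0.02 0 0 0 0 0 0.4;0.03 0 0 0 0 0 0.4;0.04 0 0 0 0 0 0.4;0.05 0 0 0 0 0 0.4;0.06 0 0 0 0 0 0.4;0.07 0 0 0 0 0 0.4;0.08 0 0 0 0 0 0.4;0.09 0 0 0 0 0 0.4;0.1 0 0 0 0 0 0.4;0.108 0 0 0 0 0 0.4;0.116 0 0 0 0 0 0.4;0.12 0 0 0 0 0 0.4;0.12 0 0 0 0 0 0.4' | tail -5; python3 - <<'E'
from h import *;from station import bot,eyes;import cv2,pickle
plan(bot.get_obs(),[])
d={n:eyes.read_camera(n) for n in("wrist","side","scene")};pickle.dump(d,open("d2.pkl","wb"))
f=lambda a,s:cv2.convertScaleAbs(cv2.resize(a[:,:,::-1],None,fx=s,fy=s,interpolation=cv2.INTER_CUBIC),alpha=1.9)
a=f(d["side"]["image"][205:325,265:425],2.5);b=f(d["scene"]["image"][205:325,235:395],2.5)
cv2.imwrite("pics/p2.png",np.vstack([np.hstack([a,b]),np.pad(f(d["wrist"]["image"][0:240],1.25),((0,0),(0,0),(0,0)))[:300]]) )
E
```

```text
eef_pos: [0.4971, -0.0894, 0.015]
tool_rot: [-0.0, 0.729, 0.684, 0.0]
contact_force: [0.6, -1.5, 2.0]
gripper_width: 0.598
grasp_force: 1.0
now rack [-0.2048 -0.0632] z 0.015 head 1.5715 t 4.05 F [ 0.6 -1.5  2. ] w 0.598
```

View pics/p2.png

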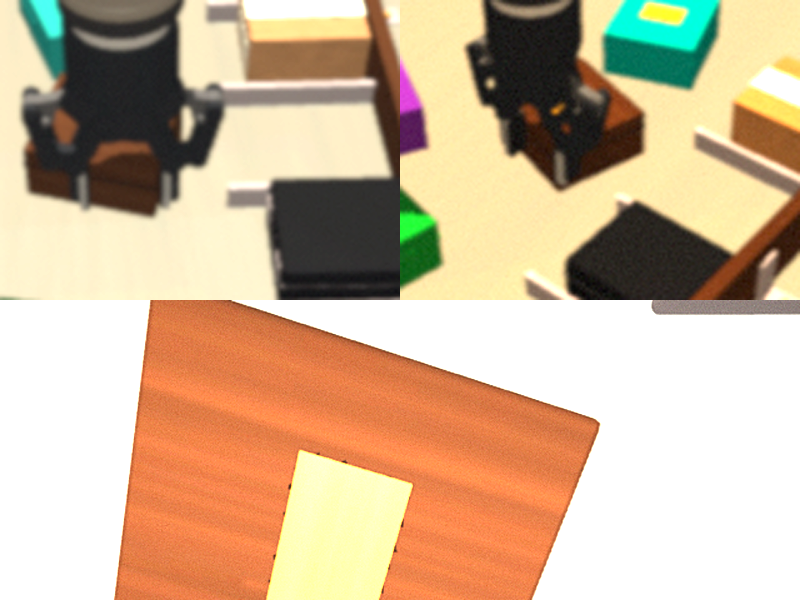

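The case still looks askew, and the front finger sits at its front-right corner. I'll measure the yaw from the lid's left edge in the wrist view, px (186,0) to (478,96).

```bash
python3 - <<'E'
import pickle;from h import *
d=pickle.load(open("d2.pkl","rb"));c=d["wrist"]
P=ray(c,[(186,0),(478,96),(424,240),(120,0),(92,240),(240,121),(329,147)],.048);r=np.array([w2r(p) for p in P]);print(r.round(4))
a=lambda i,j:np.arctan2(*(r[j]-r[i])[::-1]);print("left edge",a(0,1),"front",a(2,1)-np.pi/2,"back",a(4,3)-np.pi/2,"plate",a(5,6))
for s,o,p in((2.5,(265,205),[(28,188),(155,215)]),):
    print("bottom right edge side",[w2r(q).round(4) for q in ray(d["side"],np.array(p)/s+o,.0)])
E
```

```text
[[-0.2373  0.044 ]
 [-0.1604  0.0213]
 [-0.1715 -0.0195]
 [-0.2541  0.0439]
 [-0.2721 -0.0195]
 [-0.2253  0.0148]
 [-0.2006  0.0079]]
left edge -0.28603111078662535 front -0.26626037492918675 back -0.2774760426188112 plate -0.2743488641001661
bottom right edge side [array([-0.2775, -0.0329]), array([-0.182 , -0.0629])]
```

The case has gone 29 mm left but kept its yaw: its centre is at (-0.221, -0.008) and its yaw is -0.275. Its front corner slipped between the fingers. I'll back off, narrow the fingers, move them so the front finger takes the corner, and push again.

```bash
python3 -m crank '-0.03 0 0 0 0 0 0.4;-0.06 0 0 0 0 0 0.6;-0.06 -0.018 0 0 0 0 0.6;-0.06 -0.018 0 0 0 0 0.6;-0.06 -0.018 0 0 0 0 0.6;-0.04 -0.018 0 0 0 0 0.6;-0.032 -0.018 0 0 0 0 0.6;-0.024 -0.018 0 0 0 0 0.6;-0.016 -0.018 0 0 0 0 0.6;-0.01 -0.018 0 0 0 0 0.6;-0.004 -0.018 0 0 0 0 0.6;0.002 -0.018 0 0 0 0 0.6;0.007 -0.018 0 0 0 0 0.6;0.012 -0.018 0 0 0 0 0.6;0.012 -0.018 0 0 0 0 0.6' | tail -5; python3 - <<'E'
from h import *;from station import bot,eyes;import cv2,pickle
plan(bot.get_obs(),[])
c=eyes.read_camera("wrist");pickle.dump(c,open("w3.pkl","wb"));cv2.imwrite("pics/w3.png",cv2.convertScaleAbs(c["image"][:,:,::-1],alpha=1.5))
E
```

```text
eef_pos: [0.4885, -0.083, 0.0151]
tool_rot: [-0.0, 0.729, 0.684, 0.0]
contact_force: [0.0, 0.4, 0.3]
gripper_width: 0.399
grasp_force: 0.1
now rack [-0.2137 -0.0573] z 0.0151 head 1.5714 t 5.7 F [0.  0.4 0.3] w 0.399
```

View pics/w3.png

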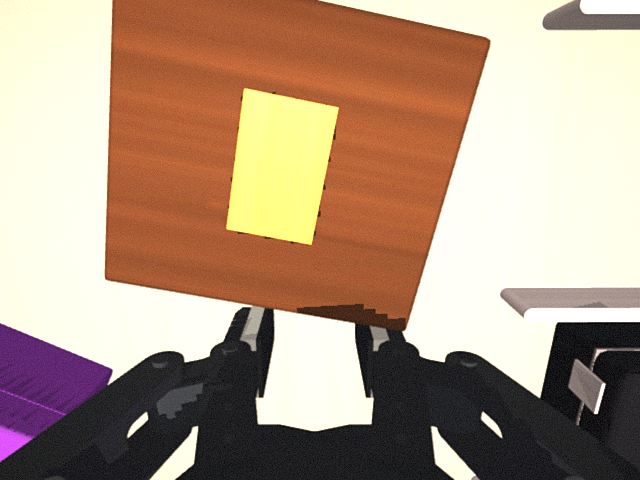

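The wrist view shows the lid corners at (488,39), (405,329) and (106,279), and both rail mouths at about (545,24) and (503,293). The case is turning the right way.

```bash
python3 - <<'E'
import pickle;from h import *
c=pickle.load(open("w3.pkl","rb"))
W=ray(c,[(488,39),(405,329),(106,279)],.048)
R,t,th,e=rigid(CASE[1:],W);print("case",w2r(t).round(4),round(th-TH,4),(e*1e3).round(1))
print([ (w2r(q)).round(4) for q in ray(c,[(488,39),(405,329),(106,279)],.048)])
print("rail tops: L outer/inner mouth, R",[w2r(q).round(4) for q in ray(c,[(582,0),(582,13),(640,14),(522,289),(522,304),(640,290),(640,305)],.022)])
E
```

```text
case [-0.2241  0.008 ] -0.1834 [2.7 1.6 2.7]
[array([-0.1685,  0.0411]), array([-0.184, -0.044]), array([-0.2789, -0.0264])]
rail tops: L outer/inner mouth, R [array([-0.1295,  0.0574]), array([-0.1288,  0.0538]), array([-0.1103,  0.0536]), array([-0.1323, -0.0413]), array([-0.1312, -0.0478]), array([-0.0859, -0.0418]), array([-0.0842, -0.0482])]
```

```bash
python3 - <<'E'
from h import *;from station import bot
plan(bot.get_obs(),[(-.214,-.09,.015,np.pi/2),(-.214,-.09,.13,np.pi/2),(-.315,.0,.13,0.),(-.315,.0,.02,0)]);print(np.round(bot.get_obs()["q"],2))
E
```

```text
now rack [-0.214  -0.0573] z 0.015 head 1.5715 t 5.75 F [ 0.7  0.7 -0.1] w 0.398
(-0.214, -0.09, 0.015) world [ 0.486 -0.116] row [-0.0654 -0.0001 -0.    ] [-0.0001 -0.0001  0.0002]
(-0.214, -0.09, 0.13) world [ 0.486 -0.116] row [-6.54e-02 -2.00e-04 -2.30e-01] [-0.0001 -0.0001  0.0002]
(-0.315, 0.0, 0.13) world [ 0.391 -0.019] row [ 0.1148 -0.202  -0.2299] [-2.000e-04 -0.000e+00  5.002e-01]
(-0.315, 0.0, 0.02) world [ 0.391 -0.019] row [ 0.1147 -0.202  -0.0099] [-2.000e-04 -0.000e+00  5.002e-01]
[ 0.34  0.54 -0.37  2.11  0.37  0.55 -0.36]
```

```bash
python3 -m crank '-0.03 0 0 0 0 0 0.6;-0.065 0 0 0 0 0 0.6;-0.065 0 -0.08 0 0 0 0.5;-0.065 0 -0.16 0 0 0 0.4;-0.065 0 -0.23 0 0 0 0.4;0 -0.1 -0.23 0 0 0.1 0.4;0.08 -0.202 -0.23 0 0 0.2 0.4;0.1148 -0.202 -0.23 0 0 0.5 0.4;0.1148 -0.202 -0.23 0 0 0.5 0.4;0.1148 -0.202 -0.23 0 0 0.5 0.4;0.1148 -0.202 -0.23 0 0 0.5 0.4;0.1148 -0.202 -0.23 0 0 0.5 0.4;0.1148 -0.202 -0.23 0 0 0.5 0.4;0.1148 -0.202 -0.23 0 0 0.5 0.4;0.1148 -0.202 -0.23 0 0 0.5 0.4;0.1148 -0.202 -0.23 0 0 0.5 0.4' | tail -5; python3 - <<'E'
from h import *;from station import bot,eyes;import cv2,pickle
plan(bot.get_obs(),[(-.315,.0,.13,0.),(-.315,.0,.02,0)]);print(np.round(bot.get_obs()["q"],2))
d={n:eyes.read_camera(n) for n in("wrist","side","scene")};pickle.dump(d,open("d4.pkl","wb"))
cv2.imwrite("pics/w4.png",cv2.convertScaleAbs(d["wrist"]["image"][:,:,::-1],alpha=1.5))
E
```

```text
eef_pos: [0.3908, -0.0193, 0.1298]
tool_rot: [-0.0, 0.999, -0.034, -0.0]
contact_force: [-0.6, 0.6, 0.1]
gripper_width: 0.601
grasp_force: 0.0
now rack [-0.3154 -0.    ] z 0.1298 head -0.0044 t 7.35 F [-0.6  0.6  0.1] w 0.601
(-0.315, 0.0, 0.13) world [ 0.391 -0.019] row [ 0.0007 -0.     -0.0003] [-0.0001  0.0003 -0.0014]
(-0.315, 0.0, 0.02) world [ 0.391 -0.019] row [0.0009 0.     0.2197] [-0.0001  0.0003 -0.0014]
[ 0.17  0.18 -0.31  2.28  0.08  0.7  -1.83]
```

View pics/w4.png

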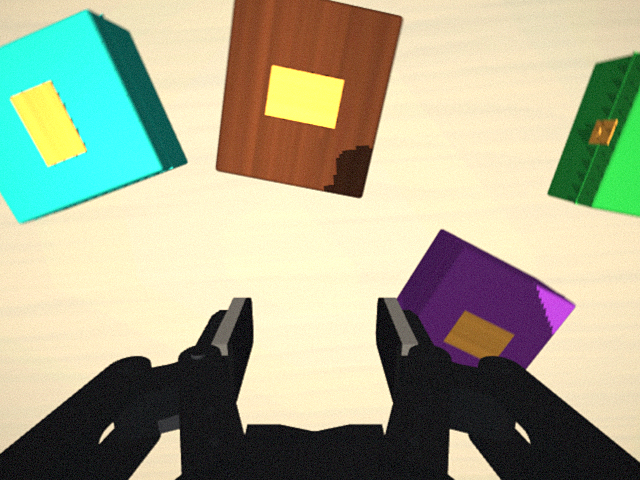

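The pose is reachable. The wrist view shows the case's rear lid corners at (217,169) and (361,197) and the front-right one at (402,17). The purple box is to the right, clear of the finger paths.

```bash
python3 - <<'E'
import pickle;from h import *
c=pickle.load(open("d4.pkl","rb"))["wrist"]
W=ray(c,[(402,17),(361,197),(217,169)],.048)
R,t,th,e=rigid(CASE[1:],W[[0,1,2]]) if 0 else rigid(CASE[[1,2,3]][[1,2]].tolist() and CASE[[2,3,0]],W)
print("case",w2r(t).round(4),round(th-TH,4),(e*1e3).round(1),[w2r(w).round(4) for w in W])
print("purple corner",ray(c,(441,230),.048))
E
python3 -m crank '0 0 0.09 0 0 0 0.4;0 0 0.16 0 0 0 0.4;0 0 0.2 0 0 0 0.4;0 0 0.22 0 0 0 0.4;0 0 0.22 0 0 0 0.4;0 0 0.22 0 0 0 0.4' | tail -5
```

```text
case [-0.2232  0.0066] -0.192 [2.2 1.2 2.3] [array([-0.1844, -0.0457]), array([-0.28  , -0.0272]), array([-0.263 ,  0.0582])]
purple corner [[ 0.40041521 -0.09737613]]
eef_pos: [0.3919, -0.0196, 0.0206]
tool_rot: [-0.0, 0.999, -0.032, 0.0]
contact_force: [-0.8, 0.3, 0.6]
gripper_width: 0.599
grasp_force: 0.0
```

```bash
python3 -m crank '0 -0.012 0 0 0 0 0.5;0.015 -0.012 0 0 0 0 0.5;0.03 -0.012 0 0 0 0 0.5;0.04 -0.012 0 0 0 0 0.5;0.05 -0.012 0 0 0 0 0.5;0.058 -0.012 0 0 0 0 0.5;0.066 -0.012 0 0 0 0 0.5;0.074 -0.012 0 0 0 0 0.5;0.082 -0.012 0 0 0 0 0.5;0.09 -0.012 0 0 0 0 0.5;0.096 -0.012 0 0 0 0 0.5;0.1 -0.012 0 0 0 0 0.5;0.1 -0.012 0 0 0 0 0.5' | tail -5; python3 - <<'E'
from h import *;from station import bot,eyes;import cv2,pickle
plan(bot.get_obs(),[])
d={n:eyes.read_camera(n) for n in("wrist","side","scene")};pickle.dump(d,open("d5.pkl","wb"))
f=lambda a,s:cv2.convertScaleAbs(cv2.resize(a[:,:,::-1],None,fx=s,fy=s,interpolation=cv2.INTER_CUBIC),alpha=1.9)
a=f(d["side"]["image"][215:315,270:430],2.5);b=f(d["scene"]["image"][215:315,250:410],2.5)
cv2.imwrite("pics/p5.png",np.vstack([np.hstack([a,b]),f(d["wrist"]["image"][0:280],1.25)]))
E
```

```text
eef_pos: [0.4423, -0.0168, 0.0201]
tool_rot: [-0.0, 0.999, -0.032, 0.001]
contact_force: [-0.2, -0.1, -1.0]
gripper_width: 0.5
grasp_force: 0.0
now rack [-0.2641  0.0058] z 0.0201 head 0.0002 t 9.4 F [-0.2 -0.1 -1. ] w 0.5
```

View pics/p5.png

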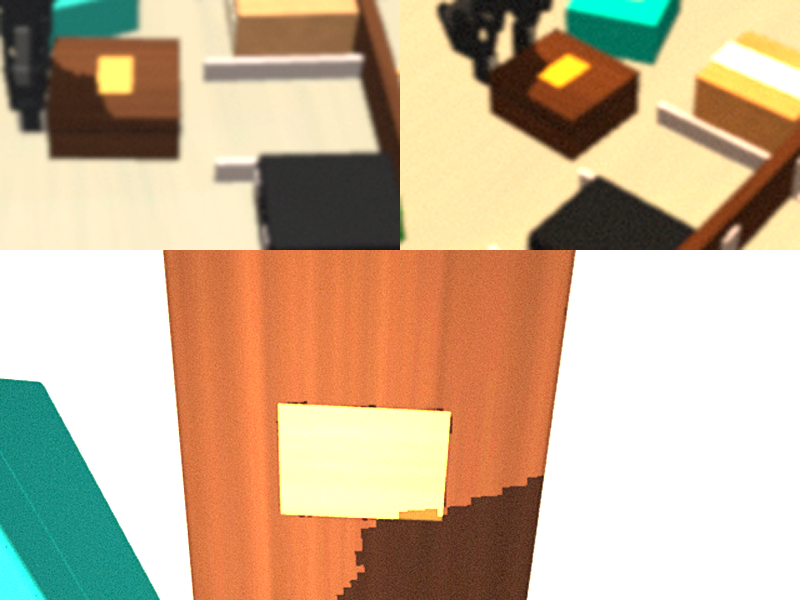

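The case is now almost square before the mouth, with side-crop lid corners at (52,38), (178,39), (179,134) and (49,130). I'll measure it relative to the rack.

```bash
python3 - <<'E'
import pickle;from h import *
d=pickle.load(open("d5.pkl","rb"))
for n,o,p in(("side",(270,215),[(52,38),(178,39),(179,133),(49,129)]),("scene",(250,215),[(157,30),(237,75),(175,123),(91,82)])):
    print(n);caserack(d[n],np.array(p)/2.5+o)
c=d["wrist"];r=np.array([w2r(q) for q in ray(c,[(132,0),(154,280),(460,0),(422,280),(222,122),(360,128),(225,212),(354,216)],.048)]);print(r.round(4))
a=lambda i,j:round(float(np.arctan2(*(r[j]-r[i])[::-1])),4)
print("yaw L,R,plate",a(1,0),a(3,2),a(5,4)-np.pi/2,a(7,6)-np.pi/2,"edge mid y",r[:4,1].mean(),"plate y",r[4:,1].mean())
E
```

```text
side
case rack [-0.2012  0.0027] yaw -0.0406 err mm [6.  5.9 7.7 5.9]
scene
case rack [-0.1932  0.0084] yaw -0.0043 err mm [3.4 4.9 4.2 6. ]
[[-0.1566  0.0554]
 [-0.2368  0.0595]
 [-0.1566 -0.0318]
 [-0.2367 -0.0284]
 [-0.1874  0.0336]
 [-0.1891 -0.0064]
 [-0.214   0.0346]
 [-0.2153 -0.0055]]
yaw L,R,plate -0.0516 -0.0415 -0.04119632679489649 -0.03119632679489648 edge mid y 0.013657405947595257 plate y 0.014101807977780293
```

```bash
python3 - <<'E'
import pickle,cv2;from h import *;from station import bot
d0=pickle.load(open("d0.pkl","rb"));d=pickle.load(open("d5.pkl","rb"));c=d["wrist"];R=np.array(c["R"])
print("wrist cam",w2r(-R.T@c["t"]),(-R.T@c["t"])[2],R[2],c["K"][0][0])
def plate(c):
    h=cv2.cvtColor(c["image"],cv2.COLOR_RGB2HSV);m=cv2.inRange(h,(15,120,90),(35,255,255))
    n,l,s,ce=cv2.connectedComponentsWithStats(m)
    return [(int(s[i,4]),ce[i].round(1).tolist(),w2r(ray(c,ce[i],.048)[0]).round(4).tolist()) for i in range(1,n) if s[i,4]>40]
for nm,q in(("side0",d0["side"]),("scene0",d0["scene"]),("side",d["side"]),("scene",d["scene"]),("wrist",c)):print(nm,plate(q))
plan(bot.get_obs(),[(-.30,.0058,.02,0),(-.30,.0,.12,0),(-.24,0,.24,0)])
E
```

```text
wrist cam [-0.18942775  0.00687549] 0.1618794120060847 [-0.29090584  0.01921635 -0.95655869] 374.0132408329978
side0 [(111, [297.4, 200.8], [-0.2381, 0.1511]), (282, [308.4, 263.9], [-0.2153, -0.039]), (227, [213.1, 296.9], [-0.3763, -0.1124]), (417, [284.6, 353.0], [-0.2515, -0.2265])]
scene0 [(95, [339.6, 209.8], [-0.2379, 0.1527]), (119, [400.8, 242.2], [-0.0562, 0.1339]), (94, [217.9, 239.4], [-0.3756, -0.1108]), (180, [294.7, 251.9], [-0.2144, -0.037]), (230, [214.8, 292.6], [-0.2503, -0.225]), (84, [115.6, 297.2], [-0.3859, -0.3504]), (71, [563.4, 343.7], [0.3005, 0.0621]), (74, [75.9, 412.0], [-0.2141, -0.5145]), (226, [5.9, 430.8], [-0.2625, -0.5905])]
side [(41, [302.6, 199.9], [-0.2271, 0.1538]), (242, [315.8, 244.5], [-0.201, 0.0126]), (416, [284.6, 352.9], [-0.2515, -0.2264]), (41, [241.6, 425.1], [-0.3043, -0.3361])]
scene [(44, [608.2, 206.1], [0.2636, 0.5781]), (92, [339.8, 209.9], [-0.2375, 0.1527]), (193, [394.6, 242.5], [-0.0662, 0.1243]), (166, [315.0, 242.9], [-0.2005, 0.0141]), (231, [214.8, 292.6], [-0.2502, -0.2249]), (86, [115.7, 296.8], [-0.3867, -0.3497]), (105, [573.5, 336.0], [0.3092, 0.0903]), (314, [570.6, 349.3], [0.3131, 0.0573]), (77, [75.9, 412.0], [-0.2143, -0.5145]), (234, [6.0, 430.9], [-0.2622, -0.5906]), (109, [537.8, 428.5], [0.3158, -0.1188])]
wrist [(11815, [289.7, 169.0], [-0.2008, 0.0143])]
now rack [-0.2643  0.0059] z 0.0202 head 0.0004 t 9.55 F [ 0.  -1.3  0. ] w 0.498
(-0.3, 0.0058, 0.02) world [ 0.406 -0.014] row [-0.0713  0.0001  0.0003] [-0.0001 -0.0003  0.0001]
(-0.3, 0.0, 0.12) world [ 0.406 -0.02 ] row [-0.0711  0.0117 -0.1997] [-0.0001 -0.0003  0.0001]
(-0.24, 0, 0.24) world [ 0.466 -0.024] row [ 0.0491  0.0116 -0.4396] [-0.0001 -0.0003  0.0001]
```

All three views agree from the plate's centre: the case is at (-0.201, +0.0135), yaw about -0.04. I'll retreat and take one close look at both rail mouths together with the case, to get the lane centre.

```bash
python3 -m crank '-0.03 0 0 0 0 0 0.5;-0.06 0 -0.03 0 0 0 0.6;-0.06 0 -0.13 0 0 0 0.6;-0.03 0.01 -0.22 0 0 0 0.6;0.06 0.012 -0.26 0 0 0 0.6;0.128 0.012 -0.26 0 0 0 0.6;0.128 0.012 -0.26 0 0 0 0.6;0.128 0.012 -0.26 0 0 0 0.6;0.128 0.012 -0.26 0 0 0 0.6' | tail -5; python3 - <<'E'
from h import *;from station import bot,eyes;import cv2,pickle
plan(bot.get_obs(),[])
d={n:eyes.read_camera(n) for n in("wrist","side","scene")};pickle.dump(d,open("d6.pkl","wb"))
a=d["wrist"]["image"][0:300,120:520,::-1]
cv2.imwrite("pics/w6.png",cv2.convertScaleAbs(cv2.resize(a,None,fx=2,fy=2,interpolation=cv2.INTER_CUBIC),alpha=1.2))
E
```

```text
eef_pos: [0.5037, -0.0269, 0.1495]
tool_rot: [0.0, 0.999, -0.032, -0.001]
contact_force: [1.1, -0.5, -1.1]
gripper_width: 0.397
grasp_force: 0.0
now rack [-0.2022 -0.0003] z 0.1495 head 0.0005 t 10.45 F [ 1.1 -0.5 -1.1] w 0.397
```

View pics/w6.png

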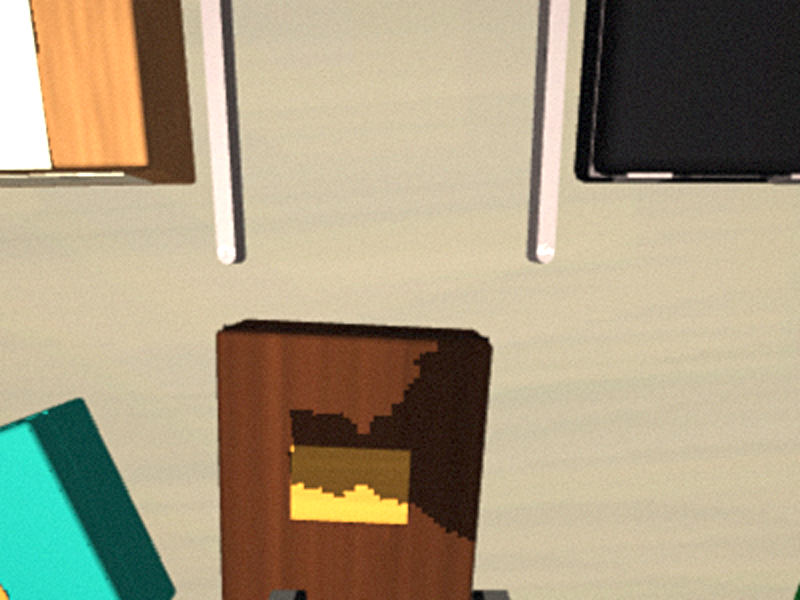

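The view shows the rail tops running from (227,250) to (211,0) and from (544,250) to (559,0). The lid's left edge runs (218,335)-(222,590), its right edge (490,348)-(476,540), and the plate spans (290,447)-(410,522).

```bash
python3 - <<'E'
import pickle;from h import *
c=pickle.load(open("d6.pkl","rb"))["wrist"];g=lambda p:np.array(p)/2.+[120,0]
f=lambda p,z:np.array([w2r(q) for q in ray(c,g(p),z)])
r=f([(227,250),(211,0),(544,250),(559,0)],.022);print("rails",r.round(4))
k=f([(218,335),(222,590),(490,348),(476,540),(290,447),(410,450),(408,522),(290,519)],.048);print("case",k.round(4),"plate mid",k[4:].mean(0).round(4))
a=lambda r,i,j:round(float(np.arctan2(*(r[j]-r[i])[::-1])),4)
print("rail yaw",a(r,0,1),a(r,2,3),"case yaw",a(k,1,0),a(k,3,2),a(k,5,4)-np.pi/2,a(k,6,7)-np.pi/2)
E
```

```text
rails [[-0.1251  0.0562]
 [-0.0504  0.0565]
 [-0.125  -0.0525]
 [-0.0503 -0.0526]]
case [[-0.1512  0.0553]
 [-0.2404  0.0598]
 [-0.1553 -0.0319]
 [-0.2213 -0.0297]
 [-0.1881  0.0337]
 [-0.1891 -0.0065]
 [-0.2147 -0.006 ]
 [-0.2136  0.0347]] plate mid [-0.2014  0.014 ]
rail yaw 0.0043 -0.0011 case yaw -0.0504 -0.0331 -0.025096326794896484 -0.026396326794896563
```

```bash
sed -i 's/^RT=.*/RT=np.array([.7056,-.0378]);TH=-.0635/; s/;TH=-.0645$//' h.py; python3 - <<'E'
import pickle;from h import *;from station import bot
c=pickle.load(open("d6.pkl","rb"))["wrist"];g=lambda p:np.array(p)/2.+[120,0]
print("teal base",[w2r(q).round(4) for q in ray(c,g([(83,400),(175,590)]),0.)],"lid",[w2r(q).round(4) for q in ray(c,g([(30,418),(115,590)]),.048)])
h=np.pi/2
plan(bot.get_obs(),[(-.19,.076,.15,h),(-.19,.076,.015,h),(-.19,.058,.015,h)])
E
```

```text
teal base [array([-0.1811,  0.1192]), array([-0.2627,  0.0899])] lid [array([-0.1782,  0.1176]), array([-0.2403,  0.0962])]
now rack [-0.2019 -0.002 ] z 0.1497 head -0.0006 t 10.6 F [-0.8  0.2  0.3] w 0.4
(-0.19, 0.076, 0.15) world [0.521 0.05 ] row [ 0.0236 -0.156  -0.0007] [-2.000e-04  4.000e-04 -5.002e-01]
(-0.19, 0.076, 0.015) world [0.521 0.05 ] row [ 0.0239 -0.156   0.2693] [-2.000e-04  4.000e-04 -5.002e-01]
(-0.19, 0.058, 0.015) world [0.52  0.032] row [ 0.024  -0.12    0.2693] [-2.000e-04  4.000e-04 -5.002e-01]
```

```bash
python3 -m crank '0.024 -0.08 0 0 0 -0.5 0.6;0.024 -0.156 0 0 0 -0.5 0.6;0.024 -0.156 0 0 0 -0.5 0.6;0.024 -0.156 0 0 0 -0.5 0.6;0.024 -0.156 0 0 0 -0.5 0.6;0.024 -0.156 0 0 0 -0.5 0.6;0.024 -0.156 0 0 0 -0.5 0.6;0.024 -0.156 0 0 0 -0.5 0.6;0.024 -0.156 0 0 0 -0.5 0.6;0.024 -0.156 0 0 0 -0.5 0.6;0.024 -0.156 0 0 0 -0.5 0.6;0.024 -0.156 0 0 0 -0.5 0.6;0.024 -0.156 0 0 0 -0.5 0.6' | tail -5; python3 - <<'E'
from h import *;from station import bot
h=np.pi/2
plan(bot.get_obs(),[(-.19,.076,.15,h),(-.19,.076,.015,h),(-.19,.058,.015,h)])
E
```

```text
eef_pos: [0.5218, 0.0499, 0.15]
tool_rot: [-0.0, 0.73, 0.683, -0.0]
contact_force: [-0.7, -0.3, 0.2]
gripper_width: 0.397
grasp_force: 0.0
now rack [-0.189   0.0758] z 0.15 head 1.5678 t 11.9 F [-0.7 -0.3  0.2] w 0.397
(-0.19, 0.076, 0.15) world [0.521 0.05 ] row [ 0.0003 -0.0019 -0.0001] [-0.0001  0.0001 -0.001 ]
(-0.19, 0.076, 0.015) world [0.521 0.05 ] row [ 0.0004 -0.0018  0.2699] [-0.0001  0.0001 -0.001 ]
(-0.19, 0.058, 0.015) world [0.52  0.032] row [-0.0356 -0.0017  0.2699] [-0.0001  0.0001 -0.001 ]
```

```bash
python3 -m crank '0 -0.002 0.1 0 0 -0.001 0.6;0 -0.002 0.19 0 0 -0.001 0.6;0 -0.002 0.25 0 0 -0.001 0.6;0 -0.002 0.27 0 0 -0.001 0.6;0 -0.002 0.27 0 0 -0.001 0.6;-0.008 -0.002 0.27 0 0 -0.001 0.6;-0.015 -0.002 0.27 0 0 -0.001 0.6;-0.021 -0.002 0.27 0 0 -0.001 0.6;-0.027 -0.002 0.27 0 0 -0.001 0.6;-0.032 -0.002 0.27 0 0 -0.001 0.6;-0.035 -0.002 0.27 0 0 -0.001 0.6;-0.037 -0.002 0.27 0 0 -0.001 0.6;-0.037 -0.002 0.27 0 0 -0.001 0.6' | tail -5
cat >>h.py <<'E'
def plate(c,near=(-.2,0),rad=.04):
    import cv2
    h=cv2.cvtColor(c["image"],cv2.COLOR_RGB2HSV);m=cv2.inRange(h,(15,110,60),(35,255,255))
    n,l,s,ce=cv2.connectedComponentsWithStats(m)
    for i in range(1,n):
        p=w2r(ray(c,ce[i],.048)[0])
        if s[i,4]>40 and np.linalg.norm(p-near)<rad:
            cs=cv2.findContours((l==i).astype(np.uint8),0,2)[0][0];q=cv2.boxPoints(cv2.minAreaRect(cs))
            b=np.array([w2r(x) for x in ray(c,q,.048)]);e=[b[(k+1)%4]-b[k] for k in range(4)]
            e=max(e,key=lambda v:np.linalg.norm(v));th=(np.arctan2(e[1],e[0])) % np.pi-np.pi/2
            print(int(s[i,4]),ce[i].round(1),"plate rack",p.round(4),"yaw~",round(float(th),3))
E
python3 - <<'E'
from h import *;from station import bot,eyes
plan(bot.get_obs(),[(-.19,.0565,.015,np.pi/2)])
for n in("side","scene"):print(n);plate(eyes.read_camera(n))
E
```

```text
eef_pos: [0.5201, 0.0316, 0.0151]
tool_rot: [0.0, 0.728, 0.685, 0.0]
contact_force: [0.7, 4.0, 2.8]
gripper_width: 0.401
grasp_force: 1.8
now rack [-0.1895  0.0575] z 0.0151 head 1.5729 t 13.2 F [0.7 4.  2.8] w 0.401
(-0.19, 0.0565, 0.015) world [0.52  0.031] row [-0.002  -0.0009  0.0003] [ 0.0001 -0.      0.0007]
side
205 [316.3 248.1] plate rack [-0.2001  0.001 ] yaw~ -0.005
scene
140 [312.2 245.3] plate rack [-0.1999  0.0023] yaw~ 0.011
```

```bash
python3 -m crank '-0.002 0 0 0 0 0 0.6;-0.004 0 0 0 0 0 0.6;-0.0045 0 0 0 0 0 0.6;-0.0045 0 0 0 0 0 0.6;0.008 0 0 0 0 0 0.6;0.028 0 0 0 0 0 0.6;0.032 0 -0.04 0 0 0 0.6;0.032 0 -0.13 0 0 0 0.6;0.032 0 -0.22 0 0 0 0.6;0.032 0 -0.27 0 0 0 0.6;0.032 0 -0.27 0 0 0 0.6' | tail -5
python3 - <<'E'
from h import *;from station import bot,eyes
for n in("side","scene"):print(n);plate(eyes.read_camera(n))
plan(bot.get_obs(),[(-.202,0,.15,0),(-.29,0,.15,0),(-.29,0,.022,0)])
E
```

```text
eef_pos: [0.5232, 0.0483, 0.1535]
tool_rot: [0.002, 0.728, 0.685, 0.002]
contact_force: [0.0, -0.2, 0.4]
gripper_width: 0.397
grasp_force: 0.0
side
204 [316.4 249.1] plate rack [-0.2001 -0.0018] yaw~ -0.006
scene
140 [311.5 245.9] plate rack [-0.1997 -0.0005] yaw~ -0.049
now rack [-0.1899  0.0733] z 0.15 head 1.5729 t 14.5 F [ 0.1  0.1 -1.1] w 0.395
(-0.202, 0, 0.15) world [ 0.504 -0.025] row [-1.466e-01 -2.450e-02  1.000e-04] [3.000e-04 2.000e-04 5.007e-01]
(-0.29, 0, 0.15) world [ 0.416 -0.019] row [-0.1462 -0.2005  0.    ] [3.000e-04 2.000e-04 5.007e-01]
(-0.29, 0, 0.022) world [ 0.416 -0.019] row [-0.146  -0.2006  0.256 ] [3.000e-04 2.000e-04 5.007e-01]
```

```bash
python3 -m crank '-0.08 -0.024 0 0 0 0.5 0.5;-0.147 -0.024 0 0 0 0.5 0.4;-0.147 -0.024 0 0 0 0.5 0.4;-0.147 -0.024 0 0 0 0.5 0.4;-0.147 -0.024 0 0 0 0.5 0.4;-0.147 -0.024 0 0 0 0.5 0.4;-0.147 -0.024 0 0 0 0.5 0.4;-0.147 -0.024 0 0 0 0.5 0.4;-0.147 -0.024 0 0 0 0.5 0.4;-0.147 -0.024 0 0 0 0.5 0.4;-0.147 -0.024 0 0 0 0.5 0.4;-0.147 -0.024 0 0 0 0.5 0.4;-0.147 -0.024 0 0 0 0.5 0.4' | tail -5
cat >>h.py <<'E'
def wristscan(c):
    """lid edges: brown run round the lid centre in each row; rails: white top-face runs"""
    im=c["image"].astype(int);S=im.sum(2);L=[];Rr=[]
    for row in range(178,262,4):
        dark=np.where(S[row]>250)[0];u0=300
        l=dark[dark<u0-70];r=dark[dark>u0+60]
        if len(l) and len(r):L.append((l.max()+.5,row));Rr.append((r.min()-.5,row))
    k=[np.array([w2r(q) for q in ray(c,p,.048)]) for p in(L,Rr)]
    f=[np.polyfit(a[:,0],a[:,1],1) for a in k]
    print("lid edges slope",[round(float(x[0]),4) for x in f],"mid y at x=-.2",round(float(np.mean([np.polyval(x,-.2) for x in f])),4),"width",round(float(np.polyval(f[0],-.2)-np.polyval(f[1],-.2)),4))
    g=[]
    for row in range(20,116,8):
        for s in(0,1):
            sl=slice(200,260) if s==0 else slice(360,430)
            v=S[row,sl];w=np.where(v>v.max()-70)[0]+sl.start
            g.append((s,*w2r(ray(c,(w.mean(),row),.022)[0])))
    g=np.array(g)
    for s in(0,1):
        a=g[g[:,0]==s];print("rail",s,"median y",np.median(a[:,2]).round(4),"spread",np.ptp(a[:,2]).round(4))
E
python3 - <<'E'
from h import *;from station import bot,eyes;import pickle
wristscan(pickle.load(open("d6.pkl","rb"))["wrist"])
c=eyes.read_camera("wrist");pickle.dump(c,open("w7.pkl","wb"));wristscan(c);plate(c)
plan(bot.get_obs(),[(-.29,0,.15,0),(-.29,0,.022,0)])
E
```

```text
eef_pos: [0.5035, -0.025, 0.1488]
tool_rot: [0.0, 1.0, -0.029, -0.001]
contact_force: [-0.9, 0.7, -0.7]
gripper_width: 0.599
grasp_force: 0.0
lid edges slope [-0.0436, -0.0255] mid y at x=-.2 0.0122 width 0.0892
rail 0 median y 0.0553 spread 0.0004
rail 1 median y -0.0546 spread 0.0005
lid edges slope [-0.062, 0.0002] mid y at x=-.2 0.0072 width 0.1022
rail 0 median y 0.0554 spread 0.0005
rail 1 median y -0.0547 spread 0.0004
2236 [315.2 240.5] plate rack [-0.2001  0.0004] yaw~ 0.005
now rack [-0.2022 -0.    ] z 0.1491 head 0.0043 t 15.85 F [ 0.3 -0.4  0.8] w 0.601
(-0.29, 0, 0.15) world [ 0.416 -0.019] row [-0.1755 -0.0008 -0.0015] [0.0001 0.0006 0.0014]
(-0.29, 0, 0.022) world [ 0.416 -0.019] row [-0.175  -0.0009  0.2545] [0.0001 0.0006 0.0014]
```

The case is centred (y +0.4 mm, yaw +0.005) and the rails read ±55 mm. I'll go behind it and push straight in.

```bash
python3 -m crank '-0.09 -0.001 0 0 0 0.0014 0.4;-0.175 -0.001 0 0 0 0.0014 0.4;-0.175 -0.001 0 0 0 0.0014 0.4;-0.175 -0.001 0.1 0 0 0.0014 0.4;-0.175 -0.001 0.19 0 0 0.0014 0.4;-0.175 -0.001 0.24 0 0 0.0014 0.4;-0.175 -0.001 0.2545 0 0 0.0014 0.4;-0.175 -0.001 0.2545 0 0 0.0014 0.4;-0.175 -0.001 0.2545 0 0 0.0014 0.4' | tail -5
python3 - <<'E'
from h import *;from station import bot
plan(bot.get_obs(),[(-.22,0,.022,0),(-.113,0,.022,0)])
E
```

```text
eef_pos: [0.4181, -0.0191, 0.0237]
tool_rot: [-0.0, 0.999, -0.033, 0.001]
contact_force: [-0.4, 0.5, -0.0]
gripper_width: 0.604
grasp_force: 0.0
now rack [-0.2881  0.0004] z 0.0237 head -0.0019 t 16.75 F [-0.4  0.5 -0. ] w 0.604
(-0.22, 0, 0.022) world [ 0.486 -0.024] row [0.1362 0.0006 0.0036] [-0.     -0.0005 -0.0006]
(-0.113, 0, 0.022) world [ 0.593 -0.031] row [3.502e-01 2.000e-04 3.900e-03] [-0.     -0.0005 -0.0006]
```

```bash
python3 -m crank '0.02 0 0 0 0 0 0.4;0.04 0 0 0 0 0 0.4;0.05 0 0 0 0 0 0.4;0.06 0 0 0 0 0 0.4;0.07 0 0 0 0 0 0.4;0.08 0 0 0 0 0 0.4;0.09 0 0 0 0 0 0.4;0.1 0 0 0 0 0 0.4;0.11 0 0 0 0 0 0.4;0.12 0 0 0 0 0 0.4;0.13 0 0 0 0 0 0.4;0.14 0 0 0 0 0 0.4;0.144 0 0 0 0 0 0.4;0.144 0 0 0 0 0 0.4' | tail -5
python3 - <<'E'
from h import *;from station import bot,eyes
for n in("side","scene","wrist"):print(n);plate(eyes.read_camera(n),(-.155,0))
plan(bot.get_obs(),[(-.113,0,.022,0)])
E
```

```text
eef_pos: [0.4897, -0.0238, 0.0229]
tool_rot: [-0.0, 0.999, -0.033, 0.001]
contact_force: [0.3, -0.3, 0.3]
gripper_width: 0.6
grasp_force: 0.0
side
243 [340.4 248.6] plate rack [-0.1547 -0.0018] yaw~ -0.069
scene
183 [328.1 254.1] plate rack [-0.1543  0.    ] yaw~ -0.017
wrist
11076 [317.7 172.5] plate rack [-1.547e-01  1.000e-04] yaw~ -0.002
now rack [-2.167e-01  2.000e-04] z 0.023 head -0.0021 t 18.3 F [-0.7 -0.1 -0.9] w 0.602
(-0.113, 0, 0.022) world [ 0.593 -0.031] row [ 0.2073 -0.      0.0022] [-0.     -0.0003 -0.0007]
```

The case has entered the lane at y ≈ 0 and square, so I'll keep pushing.

```bash
python3 -m crank '0.01 0 0 0 0 0 0.4;0.02 0 0 0 0 0 0.4;0.03 0 0 0 0 0 0.4;0.04 0 0 0 0 0 0.4;0.05 0 0 0 0 0 0.4;0.06 0 0 0 0 0 0.4;0.07 0 0 0 0 0 0.4;0.08 0 0 0 0 0 0.4;0.09 0 0 0 0 0 0.4;0.1 0 0 0 0 0 0.4;0.11 0 0 0 0 0 0.4;0.118 0 0 0 0 0 0.4;0.118 0 0 0 0 0 0.4' | tail -5
python3 - <<'E'
from h import *;from station import bot,eyes
for n in("side","scene","wrist"):print(n);plate(eyes.read_camera(n),(-.097,0))
plan(bot.get_obs(),[(-.112,0,.022,0)])
E
```

```text
eef_pos: [0.5489, -0.0277, 0.023]
tool_rot: [-0.0, 0.999, -0.033, 0.001]
contact_force: [0.6, -0.1, -0.5]
gripper_width: 0.6
grasp_force: 0.0
side
255 [371.9 248. ] plate rack [-0.0954 -0.002 ] yaw~ -0.122
scene
194 [351.  265.7] plate rack [-0.0947 -0.0002] yaw~ 0.075
wrist
11200 [317.6 171.1] plate rack [-0.0951  0.    ] yaw~ -0.002
now rack [-1.576e-01  1.000e-04] z 0.023 head -0.0021 t 19.75 F [-0.4 -0.2  0. ] w 0.6
(-0.112, 0, 0.022) world [ 0.594 -0.031] row [0.0913 0.     0.0021] [-0.     -0.0003 -0.0007]
```

```bash
python3 -m crank '0.01 0 0 0 0 0 0.4;0.02 0 0 0 0 0 0.4;0.03 0 0 0 0 0 0.4;0.04 0 0 0 0 0 0.4;0.05 0 0 0 0 0 0.4;0.06 0 0 0 0 0 0.4;0.07 0 0 0 0 0 0.4;0.076 0 0 0 0 0 0.4;0.08 0 0 0 0 0 0.4;0.084 0 0 0 0 0 0.4;0.087 0 0 0 0 0 0.4;0.089 0 0 0 0 0 0.4;0.089 0 0 0 0 0 0.4' | tail -5
python3 - <<'E'
from h import *;from station import bot,eyes
for n in("side","scene","wrist"):print(n);plate(eyes.read_camera(n),(-.05,0),.025)
plan(bot.get_obs(),[(-.112,0,.022,0)])
E
```

```text
eef_pos: [0.5927, -0.0307, 0.0228]
tool_rot: [-0.0, 0.999, -0.033, 0.0]
contact_force: [-1.4, 0.4, -0.5]
gripper_width: 0.601
grasp_force: 0.4
side
242 [394.9 247.4] plate rack [-0.0517 -0.0017] yaw~ -0.092
scene
207 [368.9 274.6] plate rack [-0.0509  0.0001] yaw~ 0.043
wrist
11165 [317.2 173.8] plate rack [-0.0516 -0.    ] yaw~ -0.002
now rack [-1.132e-01 -1.000e-04] z 0.0229 head -0.0022 t 21.2 F [-0.6  0.1 -1.1] w 0.597
(-0.112, 0, 0.022) world [ 0.594 -0.031] row [ 0.0023 -0.0001  0.0018] [-0.     -0.0003 -0.0007]
```

```bash
for i in 1; do python3 -m crank '0.001 0 0 0 0 0 0.4;0.002 0 0 0 0 0 0.4;0.003 0 0 0 0 0 0.4;0.004 0 0 0 0 0 0.4;0.004 0 0 0 0 0 0.4' | tail -5; done
python3 - <<'E'
from h import *;from station import bot,eyes
for n in("side","scene","wrist"):plate(eyes.read_camera(n),(-.05,0),.025)
plan(bot.get_obs(),[])
E
```

```text
eef_pos: [0.5934, -0.0307, 0.0227]
tool_rot: [0.0, 0.999, -0.033, -0.001]
contact_force: [-6.0, 0.8, 6.2]
gripper_width: 0.598
grasp_force: 2.9
242 [395.4 247.5] plate rack [-0.0508 -0.0019] yaw~ -0.161
207 [369.4 274.7] plate rack [-0.0499  0.0003] yaw~ 0.043
11219 [317.3 174. ] plate rack [-0.0509 -0.0001] yaw~ -0.002
now rack [-1.124e-01 -1.000e-04] z 0.0227 head -0.0021 t 21.85 F [-6.4 -0.2  4.9] w 0.598
```

The contact force rose to 6 N, so the case is home against the fence (x ≈ -0.0505). I'll back straight off, lift clear and check it once more.

```bash
python3 -m crank '-0.02 0 0 0 0 0 0.4;-0.05 0 0 0 0 0 0.4;-0.08 0 0 0 0 0 0.4;-0.08 0 -0.08 0 0 0 0.4;-0.08 0 -0.17 0 0 0 0.4;-0.08 0 -0.25 0 0 0 0.4;-0.08 0 -0.25 0 0 0 0.4;-0.08 0 -0.25 0 0 0 0.4' | tail -5
python3 - <<'E'
from h import *;from station import bot,eyes,ticket
for n in("side","scene","wrist"):plate(eyes.read_camera(n),(-.05,0),.025)
plan(bot.get_obs(),[])
print(ticket.hand_in())
E
```

```text
eef_pos: [0.5553, -0.0283, 0.1489]
tool_rot: [0.0, 0.999, -0.033, 0.002]
contact_force: [-0.2, 0.5, -0.2]
gripper_width: 0.601
grasp_force: 0.0
250 [395.1 247.6] plate rack [-0.0514 -0.0022] yaw~ -0.161
217 [368.8 274.7] plate rack [-0.0508 -0.0002] yaw~ -0.008
3279 [315.4  82.3] plate rack [-0.0512 -0.    ] yaw~ -0.002
now rack [-0.1525 -0.0002] z 0.1464 head -0.0021 t 22.8 F [ 0.1 -0.   0.6] w 0.6
the job is handed in; nothing more can be done
None
```

I pushed the watch case home in the middle lane and handed the job in at about 23 s; the hand-in returned no verdict. My last measurement put it at x ≈ -0.051 m, y ≈ 0 and square to the lane, with the arm clear.

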